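Scan the sprocket bin with the contact scanner

TASK

Book the chain-sprocket bin into stock: take the contact barcode scanner out of its cradle, hold its reading window flat on the middle of the barcode card in the tilted label holder of the bin that holds the toothed chain sprockets, pressing lightly (a few newtons) and keeping still for two seconds so that it reads. Then set the scanner back down into its cradle as it lay before, without dropping it in, and leave it there; touch no other label with it and do not disturb the loose jar, can and carton.

Things in the scene. Friction and masses are not known exactly. Their poses are not given: they have to be found in the camera images.
- scanner: Grey contact barcode scanner, loose, 0.18-0.37 kg. Handle 115 mm long (own x, -75 to +40 mm), 34 wide (y), 28 high; in front a head bends 60 deg down and flares to a black nose 80 wide, 30 thick. Origin: mid grip on the handle axis, near the balance point; grasp here from above across y. x to the head, y left, z up in the cradle. Flare starts 22 mm ahead, 20 below; lowest nose edge x 52, z -65 mm.
- window (a point): Centre of the scanner's flat, rigid reading face on its nose (80 mm along y, 30 mm the other way), at x 65, y 0, z -58 mm in the scanner's frame. Its x axis is the looking direction, straight out of the face: forward and down, 60 degrees below the handle's x axis. Its y axis is the scanner's y, along the window's long side.
- cradle: White desk cradle, fixed, 180 x 104 mm, like a telephone rest. Origin on the counter; x = the resting scanner's x. A U saddle (x -62 to -46 mm, 39 wide, flared, top 87 mm) carries the handle's underside at 64 mm; a ledge (x 40 to 88, 12.5 high, 90 between low side lips) carries the nose's lower edge. Scanner home: its origin 78 mm above this one, within 18 mm along x, level, parallel.
- bin_sprockets: Yellow open-front picking bin, 200 mm deep, 145 wide, 120 high at the back, 66 at the front lip, holding flat toothed steel chain sprockets 100 mm across; stays put on the grey bin tray. Origin: centre of its underside, 8 mm above the counter. Front and label at -x, x pointing to its back.
- label_sprockets: The label to scan: white rigid holder 104 mm wide, 52 up its slope, clipped before the sprocket bin's lip, leaning back 45 deg: faces up and to the bin's front. Origin: centre of its flat face, 123 mm ahead of the bin's centre, 52 above its base; z out of the face, x up the slope, y left. In it a rigid pad of cards 86 x 42 mm, barcode on top, stands 1 to 6 mm proud (not measured: feel for it).
- bin_filters: Bin of the same make beside it, holding white cylindrical oil filters; not to be scanned. Same origin and axes.
- label_filters: Label holder of the oil-filter bin, same shape, cards and axes as the other; leave alone.
- bin_cartons: Bin of the same make, holding small oblong cartons; not to be scanned. Same origin and axes.
- label_cartons: Label holder of the carton bin, same shape, cards and axes as the other; leave alone.
- jar: Bystander: clear screw jar with white cap, 86 mm across, 105 mm high, loose. Origin: centre of its underside.
- lube_can: Bystander: yellow lubricant can, 64 mm across, 190 mm high, loose. Origin: centre of its underside.
- carton: Bystander: brown carton 130 x 90 x 55 mm, loose. Origin: centre of its underside.

How it is judged (in metres and radians):
On the way, in this order (a step that is already met when the one before it is completed fails the run):
1. the scanner's window lies flat and centred on the sprocket bin's label, lightly pressed and still, for one second (x of window in the frame of label_sprockets between -0.01 and 0.01 m and y of window in the frame of label_sprockets between -0.01 and 0.01 m and angle between the x axis of window and the z axis of label_sprockets, either way round below 0.12 rad and angle between the y axis of window and the y axis of label_sprockets, either way round below 0.12 rad and contact force between scanner and label_sprockets between 1 and 15 N and linear speed of scanner below 0.02 m/s and angular speed of scanner below 0.2 rad/s), for 1 s.
2. the scanner is lowered into its cradle while still held (x of scanner in the frame of cradle between -0.018 and 0.018 m and y of scanner in the frame of cradle between -0.009 and 0.009 m and z of scanner in the frame of cradle between 0.07 and 0.084 m and angle between scanner's own z axis and vertical below 0.09 rad and angle between the x axis of scanner and the x axis of cradle, either way round below 0.12 rad and contact force between the fingers and scanner above 0.5 N), for 0.05 s.
At the end, for the whole second after the job is handed in: The scanner lies home in its cradle, released and at rest: its origin within 18 mm along and 9 mm across of the cradle's, 70 to 84 mm above it, level within 5 and parallel within 7 degrees, after the label was scanned (x of scanner in the frame of cradle between -0.018 and 0.018 m and y of scanner in the frame of cradle between -0.009 and 0.009 m and z of scanner in the frame of cradle between 0.07 and 0.084 m and angle between scanner's own z axis and vertical below 0.09 rad and angle between the x axis of scanner and the x axis of cradle, either way round below 0.12 rad and linear speed of scanner below 0.02 m/s); the robot touches nothing.
It fails at once if the scanner is pressed hard on the label (over 25 N) (contact force between scanner and label_sprockets above 25 N).
It fails at once if the scanner touches another bin's label (contact force between scanner and label_filters above 0.5 N or contact force between scanner and label_cartons above 0.5 N).
It fails at once if the jar, can or carton is moved more than 15 mm (distance of any of jar, lube_can, carton from where it was at the start of the episode above 0.015 m).
It also fails if it takes over 58 s, if anything falls off the work surface, if the arm or the gripper's body presses on something with over 40 N, if the wrist force passes 120 N, or if a joint passes its speed limit or range.

ROBOT

A 6-joint arm with a two-finger parallel gripper is mounted at the origin on the work surface. World frame = base frame: x ahead of the robot, y to its left, z up, the work surface at z = 0. Lengths are in mm, angles in rad, forces in N, time in s.
With the tool pointing down it reaches from about 400 to 925 mm from the base axis. Payload 12.5 kg.
Tool frame: the origin (TCP) lies midway between the tips of the shut fingers; the grasp point (between the pads) lies 19 mm behind it; z points along the fingers, y is the line along which they close (so a half turn about z gives the same grasp; the last joint's range is limited). The gripper opens to 95 mm and grips with 3 to 60 N. Pads are 20 mm wide; open, the fingers measure 119 mm over their backs; the gripper's body (75 mm by 180 mm) begins 59 mm behind the grasp point.
Start: joints at [-1.276, 0.491, 1.559, -0, 1.092, -0.106], TCP at [243.871, -575.477, 214.661] pointing down, gripper open.
Joint ranges: [-3.1, 3.1], [-0.84, 2.19], [0.05, 2.79], [-1.13, 4.28], [0.06, 2.93], [-2.69, 2.69]. Speed limits (rad/s): [2.22, 2.22, 2.79, 3.14, 3.14, 3.14].

INTERFACE

Orientations are given as [roll, pitch, yaw] about the fixed x, y, z axes, in that order (R = Rz(yaw) Ry(pitch) Rx(roll)).
In Python, from cell import env gives the robot as it stands.
- The arm moves only by the shell command python3 -m inch 'ROWS'. ROWS is JSON, a list of rows, each a list of 7 numbers: the turn, a rotation vector about the tool's x, y, z in rad, then the shift along the tool's x, y, z in cm, then the closure, from -1 (fully open) to 1 (shut). A call has 1 to 20 rows; each row shifts and turns the commanded pose from where the row before left it, along the tool's axes as they then stand; what a row does not reach is not made up. A row lasts 1/8 s, in which the tool goes at most 62.5 mm and 10.7 degrees, less where a joint would pass 70% of its speed; a pose out of reach is approached as far as the arm can. A call with a gripper value outside its range is refused whole. The fingers move at their own pace and stop on an object; the grip force is fixed at half the most. Time passes only in rows, so rows that do not move let the fingers close. It gives the time, the measured TCP pose, the force, the opening and the grip force at its end, in the units of the state.
- env.state(): the state, without advancing time (a new reading comes with each control period).
- env.read_camera(name): name is "scene" or "side" or "wrist"; returns a dict with "img" (400x640x3 uint8, red, green, blue), "depth" (400x640 float32, mm along the optical axis (not along the pixel's ray), 0 where there is no reading), "fx", "fy", "cx", "cy" (pixels), "position" and "orientation" of the camera in the world. Camera axes: x right, y down, z forward; pixel columns grow to the right and rows downward; lengths in mm; the calibration is good to about 2 mm. A picture is of the moment at which its call begins.
- env.job_done(): hands the job in; it is judged then, once.
Trained networks look in a picture, given as the dict that the camera call returned (one of the last four; its "shot" number tells which), for a name from the list of things; names that differ only in an ending like _2 or _b are one class to them, and where a whole thing is asked for, a point or a joint stands for the part that bears it (a point fixed in the world has none). Each returns a list of dicts, best first, with "score" (0 to 1); they miss things now and then, are a little off and sometimes report something else, mostly with a low value. They report only what shows in the picture. A call takes as long as a camera call.
- env.find_in(picture, target): "centre" ([x, y, z] in mm, in the coordinates of the camera as it stood for that picture, good to about 4 mm: the middle of the surface that is visible of it).
- env.trace(picture, target): "mask" (400x640 bool, what is visible of it).
The state is a dict: "t": time; "joints": joint angles; "qvel": joint speeds; "tau": joint torques, N m; "eef_pos": TCP position; "tcp_rot": TCP orientation; "ft_force": force on the tool from outside, world axes, zero at the start; "moment": the same for the moment, N m; "opening": opening from 0.0 (shut) to 1.0 (fully open); "grip_force": force on a finger pad.
Only numpy, scipy, OpenCV 4.12 (cv2) and the standard library are available. Lean on these libraries where they do the work, as an engineer would, in place of code of your own. Each camera call takes 0.05 s, during which the arm holds its last target. There are 200 camera calls.

## Working session

There is one attempt and no reset: what is moved stays moved. The work goes in short steps, Python scripts to look and compute and a shell command to move; the robot and the scene stay as the last step left them, time stands still between calls to the robot, and variables do not carry over. Pictures are saved under pics/ and viewed, at most 10 in all, crops included, and the job is handed in when it is done.

```bash
ls; mkdir -p pics; cat > h.py <<'E'
import numpy as np, cv2
from scipy.spatial.transform import Rotation as R
from cell import env
def cam(n):
    p=env.read_camera(n); return p
def pose(p):
    o=np.array(p["orientation"],float)
    M=R.from_euler('xyz',o).as_matrix() if o.shape==(3,) else (o if o.shape==(3,3) else None)
    return M,np.array(p["position"],float)
def w(p,c):
    M,t=pose(p); return M@np.array(c)+t
def cloud(p,mask=None):
    d=p["depth"]; m=d>0
    if mask is not None: m&=mask
    v,u=np.nonzero(m); z=d[v,u]
    M,t=pose(p)
    return np.c_[(u-p["cx"])*z/p["fx"],(v-p["cy"])*z/p["fy"],z]@M.T+t
def save(p,n): cv2.imwrite(f'pics/{n}.png',p["img"][:,:,::-1])
E
python3 - <<'E'
from h import *
print(env.state())
for n in ["scene","side","wrist"]:
    p=cam(n); save(p,n+"0"); print(n,p["position"],p["orientation"],p["fx"])
    for t in ["scanner","cradle","bin_sprockets","label_sprockets","bin_filters","bin_cartons","jar","lube_can","carton"]:
        print(t,[(round(r["score"],2),w(p,r["centre"]).round().tolist()) for r in env.find_in(p,t)[:3]])
E
```

```text
pics
{'t': 0.0, 'joints': array([-1.27558749e+00,  4.91576889e-01,  1.55943161e+00, -5.22997071e-05,
        1.09174263e+00, -1.05634444e-01]), 'qvel': array([-0.00032548,  0.00138232,  0.0014788 ,  0.00108203,  0.00166366,
        0.00082979]), 'tau': array([-2.31212704e-03, -6.12643147e+01, -2.58183485e+01,  6.92591001e-02,
        4.82590136e-02, -1.07377684e-04]), 'eef_pos': array([ 243.78876258, -575.22381779,  214.05714093]), 'tcp_rot': array([-3.14043575e+00, -7.60208841e-05,  4.00867370e-01]), 'ft_force': array([-0.03320749,  0.01759056,  0.83497118]), 'moment': array([-0.00196542,  0.03219023, -0.03197793]), 'grip_force': 0.0, 'opening': 1.0002983468398798}
scene [1122.94777008   98.04414678 1045.0644618 ] [-2.5780304  -0.01373226  1.82033621] 396.5582235394189
scanner [(0.83, [504.0, 320.0, 76.0])]
cradle [(0.92, [469.0, 303.0, 4.0])]
bin_sprockets [(0.71, [784.0, 104.0, 70.0])]
label_sprockets [(0.88, [661.0, 125.0, 71.0]), (0.27, [489.0, -485.0, 132.0])]
bin_filters [(0.75, [776.0, -55.0, 78.0])]
bin_cartons [(0.7, [759.0, -216.0, 69.0]), (0.49, [647.0, -40.0, 71.0])]
jar
[... 281 characters left out ...]
, [448.0, 337.0, 8.0])]
bin_sprockets [(0.7, [776.0, 125.0, 72.0])]
label_sprockets [(0.83, [656.0, 130.0, 63.0])]
bin_filters [(0.81, [748.0, -66.0, 88.0]), (0.66, [468.0, -479.0, 113.0]), (0.52, [723.0, -223.0, 90.0])]
bin_cartons [(0.64, [723.0, -223.0, 87.0])]
jar [(0.73, [681.0, 340.0, 83.0])]
lube_can [(0.56, [462.0, -480.0, 114.0]), (0.54, [452.0, 338.0, 11.0])]
carton [(0.6, [312.0, -338.0, 50.0])]
wrist [ 305.53521465 -549.57814115  385.32316366] [ 2.89862581e+00  4.78762827e-04 -1.16898666e+00] 314.939489168013
scanner []
cradle []
bin_sprockets []
label_sprockets []
bin_filters []
bin_cartons []
jar []
lube_can [(0.53, [437.0, -518.0, 12.0])]
carton [(0.58, [306.0, -395.0, 56.0])]
```

View pics/scene0.png

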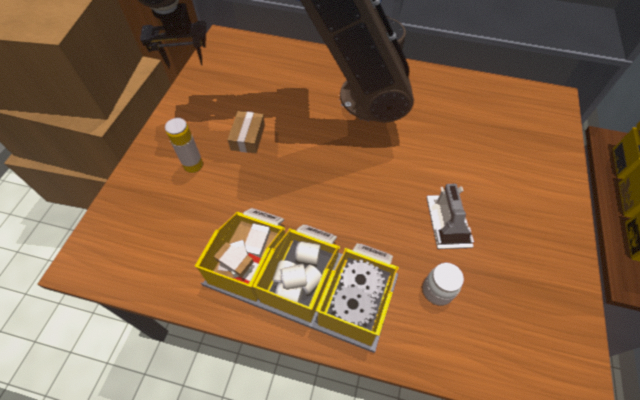

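View pics/side0.png

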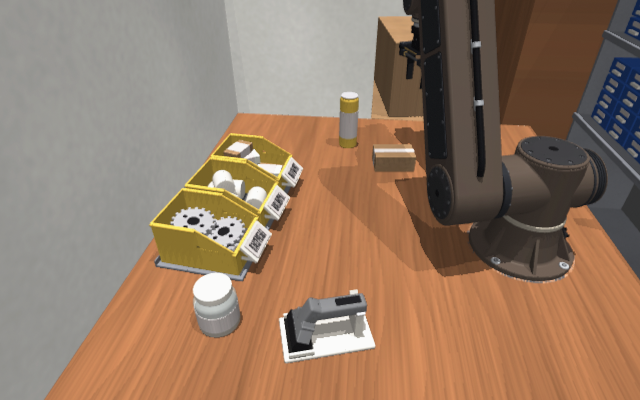

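```bash
python3 - <<'E'
from h import *
for n in ["scene","side"]:
    p=cam(n)
    for t in ["scanner","cradle","label_sprockets","label_filters","label_cartons","bin_sprockets"]:
        for r in env.trace(p,t)[:2]:
            m=r["mask"]; v,u=np.nonzero(m); c=cloud(p,m)
            med=np.median(c,0); c=c[np.linalg.norm(c-med,axis=1)<200]
            if t=="scanner": top=c[(c[:,2]>72)]
            elif "label" in t: top=c
            else: top=c
            q,cnt=top.mean(0),len(top)
            U,S,V=np.linalg.svd(top-q,full_matrices=False)
            print(n,t,round(r["score"],2),"px",u.min(),u.max(),v.min(),v.max(),"mean",q.round(1),"n",cnt,"axes",V.round(3).tolist(),(S/np.sqrt(cnt)).round(1), "ext",[(np.percentile((top-q)@a,[2,98])).round(0).tolist() for a in V], "z",np.percentile(c[:,2],[2,50,98]).round())
E
```

```text
scene scanner 0.95 px 439 470 184 239 mean [462.4 317.9  88.8] n 517 axes [[0.95, 0.312, -0.025], [0.289, -0.903, -0.318], [-0.122, 0.294, -0.948]] [37.3 10.   6. ] ext [[-65.0, 54.0], [-17.0, 16.0], [-11.0, 14.0]] z [19. 74. 98.]
scene scanner 0.38 px 166 202 118 172 mean [ 482.2 -493.2  149. ] n 870 axes [[0.17, 0.148, -0.974], [0.675, -0.738, 0.006], [0.718, 0.659, 0.225]] [38.4 17.2 12.3] ext [[-48.0, 73.0], [-30.0, 30.0], [-30.0, 19.0]] z [  8. 131. 191.]
scene cradle 0.71 px 428 472 188 247 mean [475.  305.5  14.4] n 896 axes [[0.901, 0.429, -0.067], [-0.411, 0.892, 0.191], [-0.141, 0.145, -0.979]] [57.6 23.6 13.6] ext [[-85.0, 90.0], [-38.0, 55.0], [-47.0, 15.0]] z [ 5. 10. 74.]
scene cradle 0.18 px 166 202 118 172 mean [ 483.4 -491.2  121.3] n 1137 axes [[0.079, 0.083, -0.993], [0.734, -0.679, 0.001], [0.674, 0.73, 0.115]] [59.5 16.9 11.7] ext [[-72.0, 113.0], [-30.0, 28.0], [-32.0, 17.0]] z [  8. 132. 191.]
scene label_sprockets 0.73 px 355 391 244 262 mean [659.2 120.9  67.1] n 327 axes [[0.156, 0.987, 0.037], [0.739, -0.142, 0.659], [0.655, -0.076, -0.752]] [28.5 15.7  2.8
[... 1487 characters left out ...]
rs 0.84 px 264 289 185 219 mean [634.2 -35.7  62.7] n 518 axes [[-0.136, -0.991, -0.014], [-0.626, 0.097, -0.774], [0.768, -0.097, -0.633]] [31.4 16.2  5.6] ext [[-45.0, 57.0], [-25.0, 27.0], [-5.0, 9.0]] z [41. 64. 80.]
side label_cartons 0.58 px 282 302 158 185 mean [ 618.9 -196.7   62. ] n 364 axes [[0.124, 0.99, 0.07], [-0.605, 0.132, -0.786], [0.787, -0.055, -0.615]] [32.3 16.1  5.6] ext [[-60.0, 46.0], [-26.0, 28.0], [-6.0, 11.0]] z [42. 63. 79.]
side bin_sprockets 0.86 px 151 270 188 274 mean [768.7 119.6  76.7] n 7216 axes [[-0.945, 0.246, -0.215], [-0.282, -0.947, 0.154], [0.166, -0.206, -0.964]] [70.1 55.8 23.2] ext [[-114.0, 127.0], [-76.0, 91.0], [-51.0, 53.0]] z [ 15.  76. 129.]
```

The scene view shows the sprocket bin at about (355, 295) px with its label at (373, 252), and the scanner in its cradle at (452, 215). The jar sits at (443, 285), close to the scanner nose. The side view agrees: label at (255, 241), scanner at (327, 320). The measured heights fit the text. The label yaw is about -0.146 rad and the scanner yaw about 0.3 rad. I'll move to where the wrist camera can see the label.

```bash
python3 -m inch '[[0,0,0,0,0,-4,-1],[0,0,0,3.8,-3.6,-0.5,-1],[0,0,0,3.8,-3.6,-0.5,-1],[0,0,0,3.8,-3.6,-0.5,-1],[0,0,0,3.8,-3.6,-0.5,-1],[0,0,0,3.8,-3.6,-0.5,-1],[0,0,0,3.8,-3.6,-0.5,-1],[0,0,0,3.8,-3.6,-0.5,-1],[0,0,0,3.8,-3.6,-0.5,-1],[0,0,0,3.8,-3.6,-0.5,-1],[0,0,0,3.8,-3.6,-0.5,-1],[0,0,0,3.8,-3.6,-0.5,-1],[0,0,0,3.8,-3.6,-0.5,-1],[0,0,0,3.8,-3.6,-0.5,-1],[0,0,0,3.8,-3.6,-0.5,-1],[0,0,0.137,0,0,0,-1],[0,0,0.137,0,0,0,-1],[0,0,0.137,0,0,0,-1],[0,0,0.137,0,0,0,-1],[0,0,0,0,0,0,-1]]'
python3 - <<'E'
from h import *
p=cam("wrist"); save(p,"wl"); print(p["position"])
for t in ["label_sprockets","bin_sprockets","scanner"]:
    for r in env.trace(p,t)[:2]:
        m=r["mask"]; v,u=np.nonzero(m); c=cloud(p,m)
        med=np.median(c,0); c=c[np.linalg.norm(c-med,axis=1)<200]; q=c.mean(0)
        U,S,V=np.linalg.svd(c-q,full_matrices=False)
        print(t,round(r["score"],2),"px",u.min(),u.max(),v.min(),v.max(),q.round(1),len(c),V.round(3).tolist(),[(np.percentile((c-q)@a,[1,99])).round(0).tolist() for a in V])
E
```

```text
t: 4.7
eef_pos: [537.0, 96.2, 324.6]
tcp_rot: [3.142, -0.0, -0.146]
ft_force: [0.6, 0.1, -0.2]
opening: 0.999
grip_force: 0.0
[603.30992494  85.97188366 495.30859072]
label_sprockets 0.62 px 126 235 177 271 [498.9 310.5  11.6] 2446 [[-0.909, -0.415, -0.021], [0.415, -0.91, 0.021], [-0.028, 0.011, 1.0]] [[-65.0, 108.0], [-57.0, 38.0], [-7.0, 11.0]]
label_sprockets 0.57 px 239 322 76 113 [654.8 117.5  66.2] 2868 [[-0.127, -0.992, -0.011], [0.739, -0.102, 0.665], [-0.661, 0.076, 0.746]] [[-51.0, 50.0], [-31.0, 21.0], [-7.0, 3.0]]
bin_sprockets 0.85 px 206 340 0 113 [706.8 114.7  61.3] 12771 [[-0.319, -0.947, 0.019], [-0.943, 0.32, 0.088], [-0.09, 0.01, -0.996]] [[-76.0, 74.0], [-71.0, 71.0], [-49.0, 48.0]]
scanner 0.86 px 127 187 190 271 [502.2 320.7  67.1] 2891 [[-0.738, -0.162, 0.654], [0.102, -0.986, -0.13], [0.667, -0.029, 0.745]] [[-57.0, 57.0], [-49.0, 32.0], [-46.0, 22.0]]
scanner 0.18 px 347 493 0 111 [685.9 -53.8  58. ] 12934 [[-0.054, 0.998, -0.011], [-0.961, -0.049, 0.272], [0.271, 0.026, 0.962]] [[-73.0, 77.0], [-69.0, 65.0], [-43.0, 53.0]]
```

```bash
cat > lab.py <<'E'
from h import *
import sys
def fit(p,r):
    c=cloud(p,r["mask"]); c=c[np.linalg.norm(c-np.median(c,0),axis=1)<80]
    for k in range(6):
        q=c.mean(0); n=np.linalg.svd(c-q,full_matrices=False)[2][2]; n*=np.sign(n[2])
        c2=c[np.abs((c-q)@n)<[8,6,4,3,2.5,2.5][k]]; c=c2
    yaw=np.arctan2(-n[1],-n[0])
    s=np.sin(np.pi/4)
    def rect(n,c):
        y=np.cross([0,0,1],-np.array([n[0],n[1],0])); y=np.cross(n,np.array([-n[0],-n[1],0]));y/=np.linalg.norm(y); 
        x=np.cross(y,n); return x,y
    x,y=rect(n,c)
    a=((c-q)@np.c_[x,y]).astype(np.float32)
    R_=cv2.minAreaRect(a)
    ctr=q+x*R_[0][0]+y*R_[0][1]
    pe=[np.percentile(a[:,i],[1,99]) for i in (0,1)]
    ctr2=q+x*np.mean(pe[0])+y*np.mean(pe[1])
    print("n",n.round(3),"slope",np.degrees(np.arccos(n[2])).round(1),"yaw",yaw.round(3),"rect",np.round(R_[1],0),round(R_[2],1),"ctr",ctr.round(1),"pct ctr",ctr2.round(1),[np.ptp(e).round(0) for e in pe])
if __name__=="__main__":
  for nm in ["wrist","scene","side"]:
    p=cam(nm)
    for r in env.trace(p,"label_sprockets"):
        z=cloud(p,r["mask"]); m=np.median(z,0)
        if 630<m[0]<690 and 90<m[1]<150: print(nm,end=" "); fit(p,r); break
E
python3 lab.py
```

```text
wrist n [-0.658  0.076  0.75 ] slope 41.4 yaw -0.116 rect [103.  49.] 89.8 ctr [652.  118.5  64.8] pct ctr [652.  117.   64.9] [np.float64(47.0), np.float64(98.0)]
scene n [-0.629  0.069  0.775] slope 39.2 yaw -0.109 rect [101.  53.] 89.0 ctr [654.3 120.3  64. ] pct ctr [654.6 119.4  64.4] [np.float64(50.0), np.float64(97.0)]
side n [-0.681  0.098  0.725] slope 43.5 yaw -0.143 rect [ 52. 103.] 0.9 ctr [650.7 122.2  64. ] pct ctr [651.3 123.2  64.4] [np.float64(49.0), np.float64(97.0)]
```

View pics/wl.png

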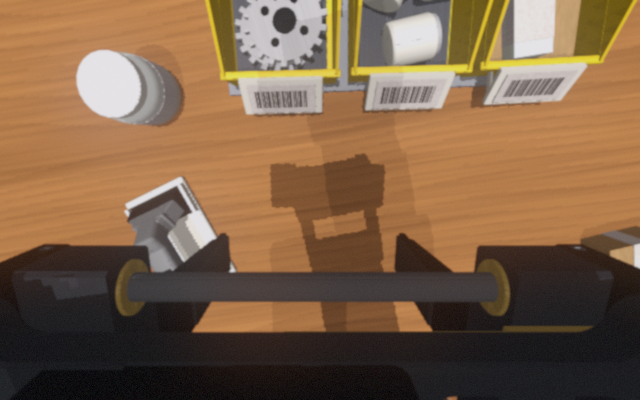

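The wrist view shows the sprocket label at (283, 96) px under the sprockets. Its plane centre is about (652, 120, 64), which agrees across all three cameras. The scanner is partly hidden behind the gripper at about (170, 230). Next I'll view it from behind.

```bash
python3 -m inch '[[0,0,0,-4,-3.4,0.7,-1],[0,0,0,-4,-3.4,0.7,-1],[0,0,0,-4,-3.4,0.7,-1],[0,0,0,-4,-3.4,0.7,-1],[0,0,0,-4,-3.4,0.7,-1],[0,0,-0.149,0,0,0,-1],[0,0,-0.149,0,0,0,-1],[0,0,-0.149,0,0,0,-1],[0,0,0,0,0,0,-1]]'
cat > sc.py <<'E'
from h import *
def rect(c,nm):
    r=cv2.minAreaRect(c[:,:2].astype(np.float32)); b=cv2.boxPoints(r)
    e=[b[1]-b[0],b[2]-b[1]]; e=max(e,key=np.linalg.norm)
    a=np.arctan2(e[1],e[0]); a=(a+np.pi/2)%np.pi-np.pi/2
    print(nm,"ctr",np.round(r[0],1),"size",np.round(r[1],0),"yaw",round(float(a),3),"z",np.percentile(c[:,2],[5,50,95]).round(1),len(c))
if __name__=="__main__":
  for n in ["wrist","scene","side"]:
    p=cam(n); 
    if n=="wrist": save(p,"ws")
    for t in ["scanner","cradle"]:
        for r in env.trace(p,t)[:3]:
            c=cloud(p,cv2.erode(r["mask"].astype(np.uint8),np.ones((2,2)))>0); m=np.median(c,0)
            if not(380<m[0]<560 and 250<m[1]<400): continue
            if t=="scanner":
                h=c[c[:,2]>85]; rect(h,n+" handle top")
                rect(c,n+" all scanner")
            else:
                g=c[(c[:,2]<25)&(c[:,2]>2)]; rect(g,n+" cradle base")
                s=c[(c[:,2]>72)]
                if len(s)>10: rect(s,n+" saddle")
            break
E
python3 sc.py
```

```text
t: 6.32
eef_pos: [364.1, 293.7, 289.6]
tcp_rot: [3.142, -0.0, 0.299]
ft_force: [0.8, 0.6, -0.6]
opening: 0.999
grip_force: 0.0
wrist handle top ctr [448.9 315.3] size [120.  34.] yaw 0.296 z [ 89.   93.  100.3] 3201
wrist all scanner ctr [459.8 316.9] size [161.  82.] yaw 0.286 z [39.2 91.7 99.4] 4879
wrist cradle base ctr [466.7 319.2] size [179. 104.] yaw 0.3 z [ 8.9 10.6 21.3] 4826
wrist saddle ctr [407.3 302.7] size [16. 62.] yaw -1.271 z [72.9 82.1 86.7] 287
scene handle top ctr [453.7 318. ] size [113.  32.] yaw 0.288 z [86.6 91.6 98.4] 389
scene all scanner ctr [476.2 313.2] size [150.  78.] yaw 0.483 z [31.2 77.7 95.8] 913
scene cradle base ctr [471.9 323.7] size [175. 101.] yaw 0.303 z [ 5.8  9.5 19.2] 794
side handle top ctr [448.7 320.7] size [119.  41.] yaw 0.195 z [86.7 93.  99.9] 917
side all scanner ctr [452.3 308.1] size [196.  89.] yaw 0.51 z [32.1 80.  97.1] 2085
side cradle base ctr [465.4 323.6] size [178. 103.] yaw 0.284 z [ 7.4 11.1 18.3] 2435
side saddle ctr [407.4 305.5] size [16. 59.] yaw -1.273 z [75.5 83.1 87.2] 44
```

View pics/ws.png

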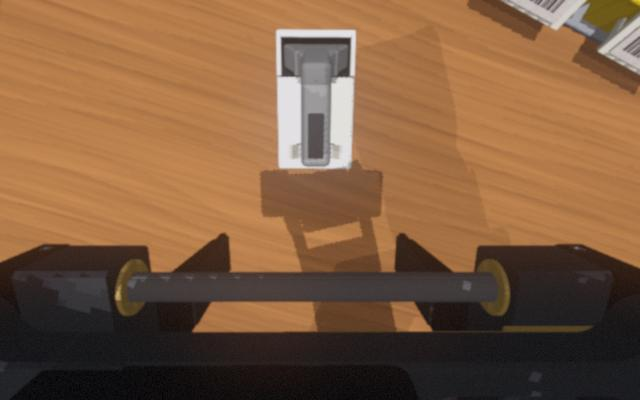

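The wrist view shows the scanner lying straight in its cradle, with the handle at (316, 110) px and the nose at (316, 55). The measured scanner origin is about (464, 320.5, 78) and the cradle origin about (459, 319.5), both at yaw 0.298. Now I'll descend and grasp.

```bash
python3 -m inch '[[0,0,0,3.45,0.13,4,-1],[0,0,0,3.45,0.13,4,-1],[0,0,0,3.45,0.12,4,-1],[0,0,0,0,0,4,-1],[0,0,0,0,0,3,-1],[0,0,0,0,0,2,-1],[0,0,0,0,0,1,-1],[0,0,0,0,0,0.9,-1],[0,0,0,0,0,0,-1]]'
python3 - <<'E'
from h import *
p=cam("wrist"); save(p,"wg")
E
```

```text
t: 7.9
eef_pos: [464.2, 320.6, 60.5]
tcp_rot: [3.141, 0.0, 0.3]
ft_force: [-0.3, 1.1, -0.1]
opening: 1.002
grip_force: 0.0
```

View pics/wg.png

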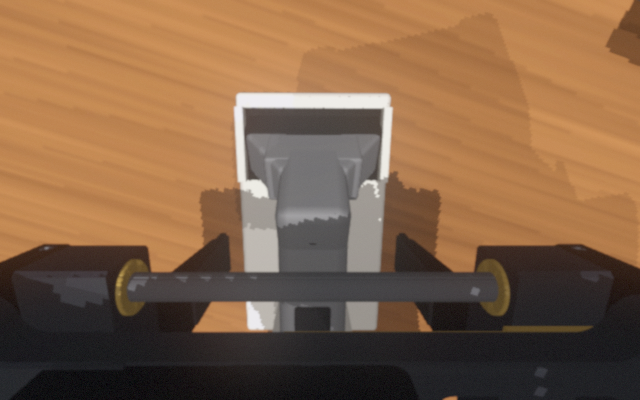

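The handle at (313, 240) px is centred between the fingers. Now I'll close and lift.

```bash
python3 -m inch '[[0,0,0,0,0,0,1],[0,0,0,0,0,0,1],[0,0,0,0,0,0,1],[0,0,0,0,0,0,1],[0,0,0,0,0,0,1],[0,0,0,0,0,0,1],[0,0,0,0,0,0,1]]'; python3 -m inch '[[0,0,0,0,0,-0.5,1],[0,0,0,0,0,-1,1],[0,0,0,0,0,-2,1],[0,0,0,0,0,-3,1],[0,0,0,0,0,-4,1],[0,0,0,0,0,-4,1],[0,0,0,0,0,0,1]]'
python3 - <<'E'
from h import *
s=env.state(); print(s["ft_force"],s["moment"],s["eef_pos"],s["opening"])
p=cam("wrist"); save(p,"wh")
for n in ["wrist","side","scene"]:
    p=cam(n)
    for r in env.trace(p,"scanner")[:1]:
        c=cloud(p,r["mask"]); print(n,r["score"],np.percentile(c,[2,50,98],axis=0).round(0).tolist())
        np.save(n+"_sc.npy",c)
E
```

```text
t: 8.82
eef_pos: [464.2, 320.6, 60.6]
tcp_rot: [3.142, 0.0, 0.3]
ft_force: [0.3, 0.8, -0.4]
opening: 0.353
grip_force: 30.0
t: 9.7
eef_pos: [465.0, 321.1, 208.8]
tcp_rot: [-3.141, -0.006, 0.3]
ft_force: [-0.5, -1.0, -3.4]
opening: 0.357
grip_force: 30.0
[-0.46102115 -0.99004921 -3.42776501] [-0.01793835 -0.00663688 -0.04117625] [465.0003016  321.06207235 208.77828642] 0.3571809657419088
wrist 0.7 [[439.0, 301.0, 177.0], [504.0, 329.0, 227.0], [541.0, 372.0, 247.0]]
scene 0.81 [[462.0, 301.0, 163.0], [517.0, 330.0, 201.0], [543.0, 375.0, 243.0]]
```

View pics/wh.png

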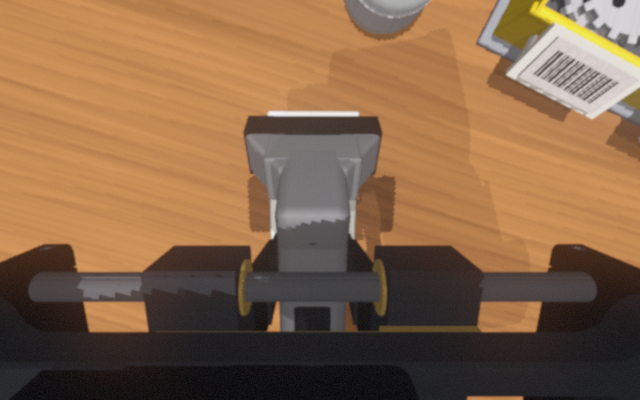

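The scanner is held level and centred: nose at (313, 140) px, opening 34 mm. I'll check its pitch in the grasp from the wrist depth.

```bash
cat > nose.py <<'E'
from h import *
def meas():
    s=env.state(); T=R.from_euler('xyz',s["tcp_rot"]).as_matrix(); g=s["eef_pos"]-19*T[:,2]
    p=cam("wrist"); c=cloud(p)
    q=(c-g)@T; q=q*[1,-1,-1]  # scanner-like axes
    h=q[(abs(q[:,1])<8)&(q[:,0]>12)&(q[:,0]<33)&(q[:,2]>0)&(q[:,2]<30)]
    f=np.polyfit(h[:,0],h[:,2],1); print("handle top slope",np.arctan(f[0]).round(3),"z at 20",np.polyval(f,20).round(1),len(h))
    k=q[(abs(q[:,1])<45)&(q[:,2]<-20)&(q[:,2]>-90)&(q[:,0]>30)&(q[:,0]<110)]
    print("nose y range",np.percentile(k[:,1],[1,99]).round(1))
    for y0 in(-30,0,30):
        m=k[abs(k[:,1]-y0)<6]; e=m[m[:,0]>np.percentile(m[:,0],96)]; print("front edge y",y0,e.mean(0).round(1))
    return T,g
if __name__=="__main__": meas()
E
python3 nose.py
```

```text
handle top slope 0.454 z at 20 16.6 1393
nose y range [-40.   38.9]
front edge y -30 [ 75.9 -30.2 -50.1]
front edge y 0 [ 76.1  -0.1 -50.5]
front edge y 30 [ 75.8  29.9 -50. ]
```

The nose edge lies where it should for a level grasp, with the scanner origin 2 mm behind the grasp point. Next I'll work out the approach pose 40 mm off the card.

```bash
cat > plan.py <<'E'
from h import *
import sys
def tgt(L,yaw,off,pitch=.262,win=(63,0,-58)):
    Rs=R.from_euler('xyz',[0,-pitch,yaw]).as_matrix()
    n=-Rs@[.5,0,-np.sqrt(.75)]
    T=Rs@np.diag([1,-1,-1.])
    g=np.array(L)+off*n-Rs@np.array(win)
    return T,g+19*T[:,2],n
def delta(T,p):
    s=env.state(); C=R.from_euler('xyz',s["tcp_rot"]).as_matrix()
    print("turn (tool)",R.from_matrix(C.T@T).as_rotvec().round(3),"shift in final tool axes cm",(T.T@(p-s["eef_pos"])/10).round(2),"in current",(C.T@(p-s["eef_pos"])/10).round(2),"TCP target",p.round(1))
if __name__=="__main__":
    T,p,n=tgt([652,120.3,64],-.125,float(sys.argv[1])); print("n",n.round(3)); delta(T,p); print("normal press dir in tool",(T.T@-n).round(3))
E
python3 plan.py 40
```

```text
n [-0.702  0.088  0.707]
turn (tool) [-0.055  0.26   0.422] shift in final tool axes cm [ 8.49 17.52 11.7 ] in current [ 3.03 20.58  9.11] TCP target [553.5 132.7 113.6]
normal press dir in tool [ 0.5   -0.     0.866]
```

```bash
python3 -m inch '[[0,0,0.14,0,0,0,1],[0,0,0.14,0,0,0,1],[0,0,0.142,0,0,0,1],[0,0.13,0,0,0,0,1],[0,0.132,0,0,0,0,1],[0,0,0,0.85,1.75,0,1],[0,0,0,1.7,3.5,0,1],[0,0,0,1.7,3.5,0,1],[0,0,0,1.7,3.5,0,1],[0,0,0,1.7,3.5,0,1],[0,0,0,0.85,1.75,0,1],[0,0,0,0,0,2,1],[0,0,0,0,0,3,1],[0,0,0,0,0,3,1],[0,0,0,0,0,2,1],[0,0,0,0,0,1.7,1],[0,0,0,0,0,0,1],[0,0,0,0,0,0,1]]'; python3 plan.py 40; python3 nose.py
python3 - <<'E'
from h import *
p=cam("wrist"); save(p,"wa"); s=cam("side"); 
a=s["img"][170:290,190:350]; b=cv2.resize(a,(640,480)); cv2.imwrite("pics/sa.png",b[:,:,::-1])
E
python3 lab.py
```

```text
t: 12.35
eef_pos: [554.6, 133.2, 115.1]
tcp_rot: [-3.142, -0.263, -0.122]
ft_force: [0.1, -0.1, -3.3]
opening: 0.358
grip_force: 30.0
n [-0.702  0.088  0.707]
turn (tool) [-0.001 -0.001  0.003] shift in final tool axes cm [-0.13  0.07  0.12] in current [-0.13  0.07  0.12] TCP target [553.5 132.7 113.6]
normal press dir in tool [ 0.5   -0.     0.866]
handle top slope 0.459 z at 20 16.6 1385
nose y range [-42.9  41.8]
front edge y -30 [107.2 -30.1 -89. ]
front edge y 0 [ 1.077e+02  1.000e-01 -8.930e+01]
front edge y 30 [107.2  29.9 -89. ]
wrist n [-0.565  0.069  0.822] slope 34.7 yaw -0.122 rect [ 28. 104.] 0.0 ctr [659.8 117.6  72.1] pct ctr [659.7 117.7  72. ] [np.float64(27.0), np.float64(100.0)]
scene n [-0.617  0.076  0.783] slope 38.5 yaw -0.123 rect [ 47. 102.] 0.6 ctr [655.5 122.   65. ] pct ctr [655.7 122.6  65.1] [np.float64(46.0), np.float64(97.0)]
side n [-0.648  0.122  0.752] slope 41.2 yaw -0.186 rect [49. 96.] 1.7 ctr [651.8 124.7  65. ] pct ctr [652.1 126.3  65. ] [np.float64(47.0), np.float64(92.0)]
```

View pics/wa.png

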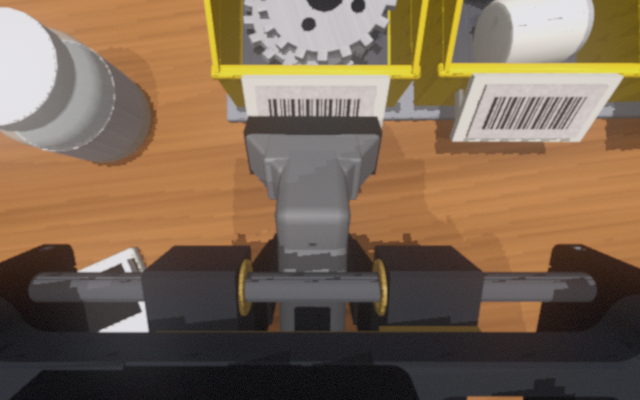

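View pics/sa.png

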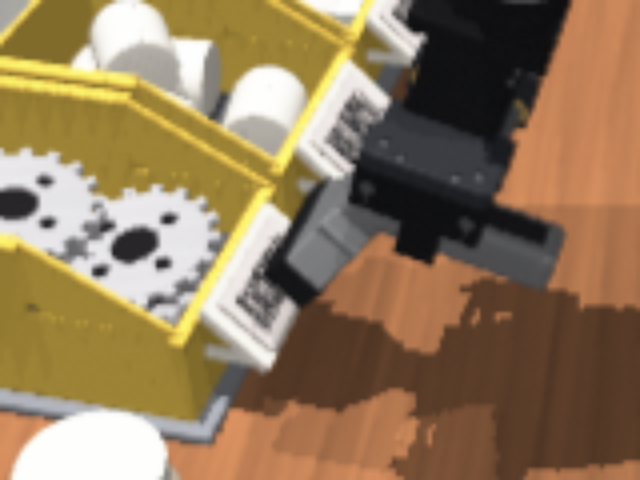

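The wrist view shows the nose at (313, 130) px parallel to the label, which spans x 243–388. The side view shows the nose facing the card squarely with a gap left. I'll trim 1.7 mm down the slope and 1.3 mm right, then advance 30 mm.

```bash
python3 -m inch '[[0,0,0,-0.13,0.13,0.12,1],[0,0,0,0.375,0,0.65,1],[0,0,0,0.375,0,0.65,1],[0,0,0,0.375,0,0.65,1],[0,0,0,0.25,0,0.433,1],[0,0,0,0,0,0,1],[0,0,0,0,0,0,1]]'; python3 plan.py 10
```

```text
t: 13.68
eef_pos: [572.5, 129.6, 93.7]
tcp_rot: [3.141, -0.262, -0.122]
ft_force: [0.2, -0.0, -2.6]
opening: 0.354
grip_force: 30.0
n [-0.702  0.088  0.707]
turn (tool) [-0.001  0.     0.003] shift in final tool axes cm [ 0.16 -0.07  0.17] in current [ 0.16 -0.07  0.17] TCP target [574.6 130.   92.4]
normal press dir in tool [ 0.5   -0.     0.866]
```

```bash
python3 -m inch '[[0,0,0,0.15,0,0.26,1],[0,0,0,0.15,0,0.26,1],[0,0,0,0.05,0,0.087,1],[0,0,0,0,0,0,1]]';python3 -m inch '[[0,0,0,0.05,0,0.087,1],[0,0,0,0,0,0,1]]';
```

```text
t: 14.18
eef_pos: [577.5, 129.0, 88.6]
tcp_rot: [3.141, -0.262, -0.122]
ft_force: [-0.7, 0.6, -2.1]
opening: 0.355
grip_force: 30.0
t: 14.42
eef_pos: [578.3, 128.9, 88.0]
tcp_rot: [3.142, -0.262, -0.122]
ft_force: [-0.3, 0.9, -3.9]
opening: 0.356
grip_force: 30.0
```

```bash
python3 -m inch '[[0,0,0,0.05,0,0.087,1],[0,0,0,0,0,0,1]]' | grep -E "t:|eef|ft";python3 -m inch '[[0,0,0,0.05,0,0.087,1],[0,0,0,0,0,0,1]]'| grep -E "eef|ft"
```

```text
t: 14.68
eef_pos: [579.0, 128.8, 87.2]
tcp_rot: [3.141, -0.262, -0.122]
ft_force: [-0.0, -0.4, -3.1]
eef_pos: [579.5, 128.7, 86.7]
ft_force: [-3.1, -0.5, 0.8]
```

Contact at about 5 N along the normal. I'll hold still.

```bash
python3 -m inch '[[0,0,0,0,0,0,1],[0,0,0,0,0,0,1]]'; python3 plan.py 0; python3 -c "
from h import *
for i in range(6):
  cam('side'); s=env.state(); print(s['ft_force'].round(1),abs(s['qvel']).max().round(4))"
```

```text
t: 15.18
eef_pos: [579.5, 128.7, 86.7]
tcp_rot: [3.141, -0.262, -0.122]
ft_force: [-5.1, -0.3, 2.4]
opening: 0.357
grip_force: 30.0
n [-0.702  0.088  0.707]
turn (tool) [-0.001  0.     0.003] shift in final tool axes cm [ 0.17 -0.07  0.18] in current [ 0.17 -0.07  0.18] TCP target [581.6 129.1  85.4]
normal press dir in tool [ 0.5   -0.     0.866]
[-5.7  0.8  2.4] 0.0031
[-4.7 -0.4  2.6] 0.0023
[-5.7 -0.3  3.1] 0.0015
[-5.7 -0.6  2.9] 0.002
[-5.4  0.2  1.9] 0.001
[-5.3 -0.1  2.6] 0.0013
```

```bash
python3 -m inch '[[0,0,0,0,0,0,1],[0,0,0,0,0,0,1],[0,0,0,0,0,0,1],[0,0,0,0,0,0,1],[0,0,0,0,0,0,1],[0,0,0,0,0,0,1],[0,0,0,0,0,0,1],[0,0,0,0,0,0,1],[0,0,0,0,0,0,1],[0,0,0,0,0,0,1],[0,0,0,0,0,0,1],[0,0,0,0,0,0,1],[0,0,0,0,0,0,1],[0,0,0,0,0,0,1],[0,0,0,0,0,0,1],[0,0,0,0,0,0,1]]'
python3 - <<'E'
from h import *
for n in ["scene","side"]:
    p=cam(n); u0,v0=((310,200) if n=="scene" else (200,180))
    M,t=pose(p)
    a=cv2.resize(p["img"][v0:v0+100,u0:u0+130],(400,308),interpolation=cv2.INTER_CUBIC)
    b=a if n=="scene" else np.hstack([b,a])
cv2.imwrite("pics/press.png",b[:,:,::-1])
E
```

```text
t: 17.48
eef_pos: [579.4, 128.7, 86.6]
tcp_rot: [3.141, -0.262, -0.122]
ft_force: [-5.4, 0.6, 3.1]
opening: 0.357
grip_force: 30.0
```

View pics/press.png

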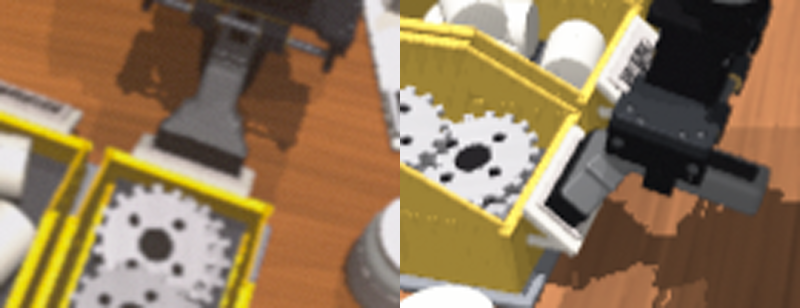

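The scene crop shows the nose at (200, 155) centred across the label, and the side crop shows it lying flat on the card. It held about 8 N for more than 2 s. Now I'll retreat along the normal and go back.

```bash
python3 -m inch '[[0,0,0,-0.1,0,-0.173,1],[0,0,0,-0.4,0,-0.7,1],[0,0,0,-0.8,0,-1.4,1],[0,0,0,-0.8,0,-1.4,1],[0,0,0,0,0,-3,1],[0,0,0,0,0,-4,1],[0,0,0,0,0,-4,1],[0,0,0,-1,-1.75,0,1],[0,0,0,-1.7,-3.5,0,1],[0,0,0,-1.7,-3.5,0,1],[0,0,0,-1.7,-3.5,0,1],[0,0,0,-1.7,-3.5,0,1],[0,0,0,-0.8,-1.75,0,1],[0,-0.131,0,0,0,0,1],[0,-0.131,0,0,0,0,1],[0,0,-0.14,0,0,0,1],[0,0,-0.14,0,0,0,1],[0,0,-0.142,0,0,0,1],[0,0,0,0,0,0,1],[0,0,0,0,0,0,1]]'; python3 nose.py
python3 - <<'E'
from h import *
T=R.from_euler('xyz',[np.pi,0,.3]).as_matrix()
s=env.state(); C=R.from_euler('xyz',s["tcp_rot"]).as_matrix()
print(R.from_matrix(C.T@T).as_rotvec().round(3),(T.T@(np.array([464.2,320.6,60.6])-s["eef_pos"])/10).round(2))
E
```

```text
t: 20.08
eef_pos: [460.4, 319.7, 201.0]
tcp_rot: [-3.142, -0.001, 0.297]
ft_force: [-1.3, 0.4, -2.7]
opening: 0.355
grip_force: 30.0
handle top slope 0.451 z at 20 16.7 1393
nose y range [-39.8  39. ]
front edge y -30 [ 75.9 -30.2 -50.3]
front edge y 0 [ 76.    0.1 -50.8]
front edge y 30 [ 75.7  29.5 -49.7]
[-0.    -0.    -0.003] [ 0.38  0.03 14.03]
```

The grasp is unchanged. I'll lower it, slowly at the end.

```bash
python3 -m inch '[[0,0,-0.003,0.35,0.03,0,1],[0,0,0,0,0,2,1],[0,0,0,0,0,3,1],[0,0,0,0,0,3,1],[0,0,0,0,0,2,1],[0,0,0,0,0,1.5,1],[0,0,0,0,0,1,1],[0,0,0,0,0,0.5,1],[0,0,0,0,0,0.5,1],[0,0,0,0,0,0,1],[0,0,0,0,0,0,1]]'
```

```text
t: 21.5
eef_pos: [464.2, 320.5, 65.9]
tcp_rot: [3.142, -0.001, 0.303]
ft_force: [0.3, 0.1, -2.9]
opening: 0.355
grip_force: 30.0
```

```bash
python3 -m inch '[[0,0,0,0,0,0.2,1],[0,0,0,0,0,0.1,1],[0,0,0,0,0,0.1,1],[0,0,0,0,0,0,1],[0,0,0,0,0,0,1]]'; python3 -m inch '[[0,0,0,0,0,0.05,1],[0,0,0,0,0,0.05,1],[0,0,0,0,0,0,1],[0,0,0,0,0,0,1]]'
```

```text
t: 22.12
eef_pos: [464.1, 320.4, 61.6]
tcp_rot: [3.142, 0.0, 0.303]
ft_force: [-0.1, 0.0, -3.6]
opening: 0.357
grip_force: 30.0
t: 22.62
eef_pos: [464.1, 320.4, 60.6]
tcp_rot: [3.142, -0.0, 0.303]
ft_force: [-0.4, -0.6, -1.9]
opening: 0.358
grip_force: 30.0
```

```bash
python3 -m inch '[[0,0,0,0,0,0.04,1],[0,0,0,0,0,0,1],[0,0,0,0,0,0,1],[0,0,0,0,0,0,1]]'; python3 -m inch '[[0,0,0,0,0,0,0.1],[0,0,0,0,0,0,-0.2],[0,0,0,0,0,0,-0.5],[0,0,0,0,0,0,-1],[0,0,0,0,0,0,-1],[0,0,0,0,0,0,-1],[0,0,0,0,0,0,-1],[0,0,0,0,0,0,-1]]'; python3 -m inch '[[0,0,0,0,0,-1,-1],[0,0,0,0,0,-2,-1],[0,0,0,0,0,-4,-1],[0,0,0,0,0,-4,-1],[0,0,0,-2,0,-4,-1],[0,0,0,-4,0,-4,-1],[0,0,0,-4,0,-4,-1],[0,0,0,0,0,0,-1],[0,0,0,0,0,0,-1]]'; python3 sc.py
```

```text
t: 23.12
eef_pos: [464.2, 320.5, 60.5]
tcp_rot: [3.142, -0.0, 0.303]
ft_force: [-1.7, -0.4, 6.2]
opening: 0.352
grip_force: 30.0
t: 24.12
eef_pos: [464.1, 320.4, 60.1]
tcp_rot: [3.141, 0.0, 0.303]
ft_force: [0.5, -0.4, -0.7]
opening: 0.997
grip_force: 0.0
t: 25.25
eef_pos: [368.8, 290.7, 290.4]
tcp_rot: [-3.142, -0.001, 0.303]
ft_force: [-0.1, -0.4, -1.3]
opening: 1.001
grip_force: 0.0
wrist handle top ctr [448.8 315. ] size [120.  34.] yaw 0.308 z [ 89.6  93.  100.3] 3119
wrist all scanner ctr [463.4 319.2] size [150.  79.] yaw 0.3 z [41.  91.8 99.4] 4680
wrist cradle base ctr [467.1 320.5] size [179. 103.] yaw 0.294 z [ 9.1 10.7 21.5] 4848
wrist saddle ctr [408.5 303.1] size [18. 62.] yaw -1.273 z [72.7 82.2 86.3] 290
scene handle top ctr [453.9 318.8] size [112.  34.] yaw 0.311 z [86.9 91.6 98.3] 395
scene all scanner ctr [460.1 329.4] size [161. 103.] yaw 0.334 z [28.4 74.3 96.1] 987
scene cradle base ctr [472.  325.4] size [176. 103.] yaw 0.287 z [ 5.4  9.4 19.8] 848
scene saddle ctr [413.1 308.1] size [ 9. 57.] yaw -1.259 z [73.8 81.5 85.4] 18
side handle top ctr [448.8 320.5] size [119.  39.] yaw 0.174 z [86.8 93.1 99.8] 857
side all scanner ctr [451.8 313. ] size [181.  77.] yaw 0.4 z [34.5 80.3 96.7] 1970
side cradle base ctr [464.6 326.8] size [179. 101.] yaw 0.274 z [ 7.5 11.  18. ] 2409
side saddle ctr [405.8 305.4] size [15. 60.] yaw -1.342 z [72.8 81.9 86.2] 31
```

View pics/ws.png

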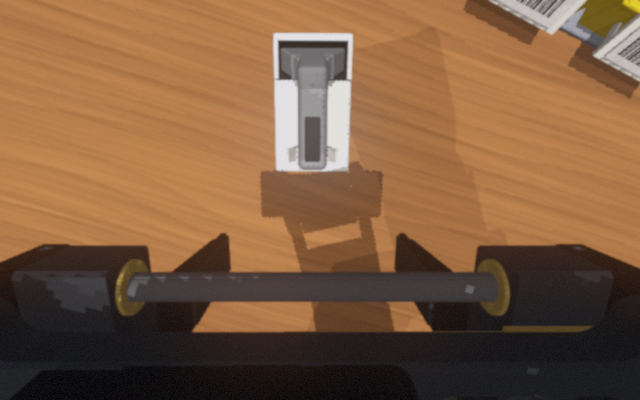

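The scanner lies back in its cradle with the handle at (313, 115) px, in the same pose as at the start, and the gripper is clear. I'll hand the job in.

```bash
python3 -c "
from cell import env
print(env.job_done())"
```

```text
the job is handed in; nothing more can be done
None
```

I held the scanner flat on the sprocket label at about 8 N for over 2 s, then lowered it back into its cradle while held, released it and handed the job in; the interface gave no verdict, so a pass is unconfirmed.

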